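# Tip the nuts out of the tilt-out bin

### The job

Two small tilt-out bins stand side by side on the bench; one holds hexagon nuts, the other bolts. Pull the bin with the nuts forward to its stop, so that both nuts tip out into the catch tray in front of it, and leave it tipped like that. Do not touch the nuts themselves, and leave the bin of bolts as it is.

Things in the scene. Friction and masses are not known exactly. Their poses are not given: they have to be found in the camera images.
- nut_stand: Fixed dark steel stand of the bin of nuts, 260 x 118 mm; a twin stand, with bolts in its bin, is beside it. Origin on the bench below the pivot, midway between the cheeks (124 mm high); x points away from the robot (yaw within 0.2 rad), z up. The pivot lies along y, 110 mm up. The catch tray is part of it: x = -180 to +10 mm, rim 32 mm high.
- nut_bin (a joint): Tilt (rad) of the grey sheet-steel bin of nuts, 96 mm wide, open on top: 0 upright, 1.70 tipped forward (top to the stand's -x) at its stop. Stiff hinge (0.3 N m, 2 to 3 N at the bar): it stays where it is left. Upright, its floor is 113 mm above the bench, its back wall (x = 57 to 60 mm) ends at 175 mm.
- nut_bar (a point): Middle of the bin's grab bar: round steel, 10 mm thick, 83 mm clear between its two uprights, running along the stand's y, 35 mm above the back wall's edge. At tilt t in the stand's frame: x = 60 cos t - 100 sin t, y = 0, z = 110 + 60 sin t + 100 cos t (mm): from (60, 210) upright to (-107, 157) at the stop, free from above throughout.
- nut_1: Steel hexagon nut, 19 x 22 x 10 mm, lying flat on the floor of the bin at the start. Origin at the centre of its underside.
- nut_2: The second, identical nut in the same bin. Origin at the centre of its underside.
- bolt_bin (a joint): Tilt angle in rad of the identical neighbouring bin, which holds two bolts about 52 mm long: 0 upright. It stays at 0.

How it is judged:
By the outcome, as a careful person would: the job done as asked, in the order asked, and still so for the second after the job is handed in, with the robot touching nothing.
It also fails if it takes over 38 s, if anything falls off the work surface, if the arm or the gripper's body presses on something with over 40 N, if the wrist force passes 120 N, or if a joint passes its speed limit or range.

### The arm

A 6-joint arm with a two-finger parallel gripper is mounted at the origin on a cart in front of the work surface, level with it; the furniture and walls round the work are solid. World frame = base frame: x ahead of the robot, y to its left, z up, the work surface at z = 0. Lengths are in mm, angles in rad, forces in N, time in s.
With the tool pointing down it reaches from about 250 to 775 mm from the base axis. Payload 4 kg.
Tool frame: the origin (TCP) lies on the centre line of the jaws, within the pads' length; the fingertips stand manip.tip_extent ahead of it and the grasp point (between the pads) lies 2 mm behind it (manip.tip_extent is the distance from the TCP to the fingertips, in mm); z points along the fingers, x is the direction in which the jaws open and shut, and the axes are right-handed (so a half turn about z gives the same grasp; the last joint's range is limited). The gripper opens to 85 mm and grips with 20 to 120 N. Pads are 22 mm wide; open, the fingers measure 114 mm over their backs; the gripper's body (76 mm by 85 mm) begins 54 mm behind the grasp point. The pads swing forward as they close: fully open they stand 13 mm farther back than shut.
Start: joints at [1.162, 0.087, 1.371, -0, 1.684, -0.103], TCP at [165.589, 524.496, 248.341] pointing down, gripper open.
Joint ranges: [-3.1, 3.1], [-0.76, 2.03], [0.27, 2.55], [-1.08, 4.22], [0.17, 2.65], [-2.57, 2.57]. Speed limits (rad/s): [2.79, 2.79, 3.14, 3.14, 3.14, 3.14].

### API

Orientations are given as a unit quaternion [x, y, z, w].
In Python, from plant import manip gives the robot as it stands.
- The arm moves only by the tool move_arm, never from a script. Its argument "rows" is one flat list of numbers, 7 for each row, row after row: the shift along the tool's x, y, z in cm, then the turn, a rotation vector about the tool's x, y, z in degrees, then the finger opening in cm, from 0 to 8.54. A call has 1 to 8 rows; each row is the pose to reach, as a shift and turn from the pose commanded when the call began, along the tool's axes at that moment; what a row does not reach only later rows make up. A row lasts 1/10 s, in which the tool goes at most 50 mm and 8.59 degrees, less where a joint would pass 70% of its speed; a pose out of reach is approached as far as the arm can. A call with a gripper value outside its range is refused whole. The fingers move at their own pace and stop on an object; "newtons" is the grip in N (left out, the last holds). Time passes only in rows, so rows that repeat a pose let the fingers close. It gives the time, the measured TCP pose, the force and the opening at its end, in the units of the state.
- manip.sense(): the state, without advancing time (a new reading comes with each control period).
- manip.snapshot(name): name is "scene" or "top" or "wrist"; returns (picture, depth): 384x512x3 uint8, blue, green, red; 384x512 float32, mm along the optical axis (not along the pixel's ray), 0 where there is no reading.
- manip.get_calibration(name): a dict with "intrinsics" (3x3 intrinsics, pixels), "pose" (4x4, takes a point from camera to world coordinates). Camera axes: x right, y up, looking along -z (the intrinsics and any distortion apply to the point x, -y, -z); pixel columns grow to the right and rows downward; lengths in mm; the calibration is good to about 2 mm. The wrist camera is an equidistant fisheye: a pixel r from the principal point sees the ray r / f radians off the axis. A picture is of the moment at which its call begins: read the wrist's pose just before it. get_calibration takes no time and is no camera call; for the wrist camera it gives the pose at the moment of the call.
- manip.job_done(): hands the job in, once; it reports no verdict.
Trained networks look in the newest picture that a camera, given by its name, has taken for a name from the list of things; names that differ only in an ending like _2 or _b are one class to them, and where a whole thing is asked for, a point or a joint stands for the part that bears it (a point fixed in the world has none). Each returns a list of dicts, best first, with "conf" (0 to 1); they miss things now and then, are a little off and sometimes report something else, mostly with a low value. They report only what shows in the picture. A call takes as long as a camera call.
- manip.search_frame(camera, label): "xy" ([column, row] in pixels, amid what is visible of it).
The state is a dict: "clock": time; "joints": joint angles; "joint_vel": joint speeds; "effort": joint torques, N m; "tool_pos": TCP position; "eef_rot": TCP orientation; "wrist_force": force on the tool from outside, world axes, zero at the start; "moment": the same for the moment, N m; "finger_gap": finger opening in mm.
Only numpy, scipy, OpenCV 4.12 (cv2) and the standard library are available. Lean on these libraries where they do the work, as an engineer would, in place of code of your own. Each camera call takes 0.05 s, during which the arm holds its last target.

## Working session

There is one attempt and no reset: what is moved stays moved. The work goes in short steps, Python scripts to look and compute and a tool call to move; the robot and the scene stay as the last step left them, time stands still between calls to the robot, and variables do not carry over. Pictures are saved under pics/ and viewed, and the job is handed in when it is done.

Besides the shell and the picture viewer there is one more tool, called after "Emit:" as name(argument=value, ...), one argument or row to a line, values as JSON. move_arm: Moves the arm, as the interface text tells. Its arguments: {"type":"object","properties":{"rows":{"type":"array","items":{"type":"number"}},"newtons":{"type":"number"}},"required":["rows"]}

```bash
mkdir -p pics; python3 - <<'E'
from plant import manip
import cv2,numpy as np
s=manip.sense();print(s)
print([a for a in dir(manip) if a[0]!='_'], manip.tip_extent)
for n in ["scene","top"]:
    p,d=manip.snapshot(n);cv2.imwrite(f"pics/{n}0.png",p);np.save(f"{n}_d0.npy",d)
    c=manip.get_calibration(n);print(n,c)
    for l in ["nut_stand","nut_bin","nut_bar","nut_1","bolt_bin"]:print(l,manip.search_frame(n,l))
E
```

```text
{'clock': 0.0, 'joints': array([ 1.16189667e+00,  8.79465027e-02,  1.37226571e+00, -6.53041706e-06,
        1.68358161e+00, -1.03083173e-01]), 'joint_vel': array([-3.21028602e-04, -6.55986868e-04, -4.47151448e-05, -2.90599355e-05,
        1.33147372e-03, -9.20209999e-04]), 'effort': array([-2.59296057e-04, -3.51869273e+01, -3.13270819e+01, -2.54728493e-04,
        1.09229147e-02, -8.69601905e-06]), 'tool_pos': array([165.4040122 , 524.05924648, 247.13790635]), 'eef_rot': array([ 8.06557806e-01,  5.91154205e-01, -9.48283767e-04,  5.58619674e-04]), 'wrist_force': array([ 0.43410685, -0.69399125, -0.13273585]), 'moment': array([-0.02594729, -0.02642111,  0.07210732]), 'finger_gap': 85.08576747479422}
['IKError', 'get_calibration', 'job_done', 'search_frame', 'sense', 'snapshot', 'tip_extent'] 17.0
scene {'intrinsics': array([[456.17861841,   0.        , 259.46737904],
       [  0.        , 456.17861841, 196.12712652],
       [  0.        ,   0.        ,   1.        ]]), 'pose': array([[ 5.69588494e-01,  5.36603688e-01, -6.22595719e-01,
         6.77718292e+01],
       [-8.21842229e-01, 
[... 493 characters left out ...]
58441596],
       [  0.        , 492.62228788, 193.15801798],
       [  0.        ,   0.        ,   1.        ]]), 'pose': array([[ 3.85580267e-03,  9.72249538e-01, -2.33914447e-01,
         4.04980682e+02],
       [-9.99986174e-01,  2.91241058e-03, -4.37835082e-03,
        -1.76993402e+02],
       [-3.57559465e-03,  2.33928095e-01,  9.72247325e-01,
         9.63378403e+02],
       [ 0.00000000e+00,  0.00000000e+00,  0.00000000e+00,
         1.00000000e+00]])}
nut_stand [{'xy': [310.4, 258.2], 'conf': 0.71}]
nut_bin [{'xy': [317.1, 223.4], 'conf': 0.91}]
nut_bar [{'xy': [318.0, 222.4], 'conf': 0.61}]
nut_1 [{'xy': [304.5, 209.8], 'conf': 0.63}]
bolt_bin [{'xy': [178.6, 206.1], 'conf': 0.83}]
```

View pics/scene0.png

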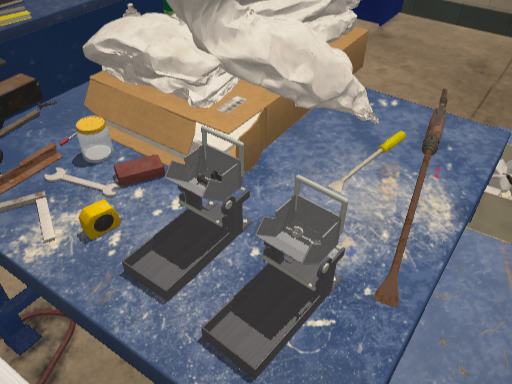

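View pics/top0.png

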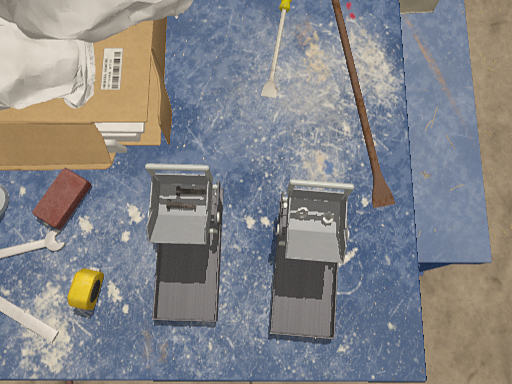

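```bash
python3 - <<'E'
import cv2
p=cv2.imread("pics/top0.png")[160:310,120:390]
cv2.imwrite("pics/topz.png",cv2.resize(p,None,fx=2.9,fy=2.9,interpolation=cv2.INTER_CUBIC))
E
```

```text
(no output)
```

View pics/topz.png

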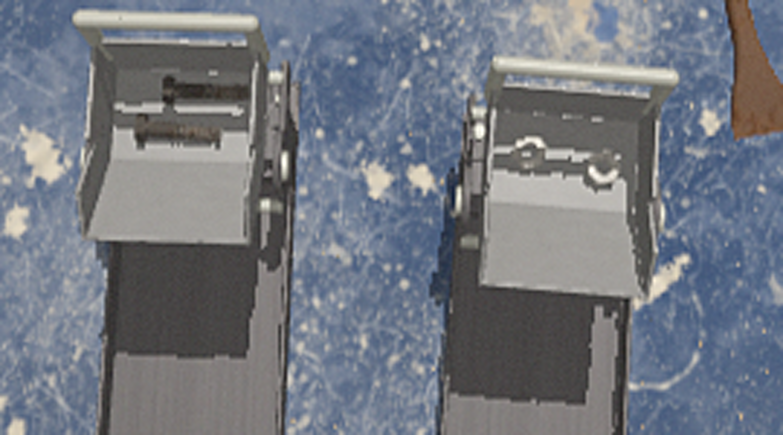

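The nuts are in the right-hand bin: in the top view its bar runs from about (289,182) to (353,186), with the nuts at about (303,212) and (327,217). The bolts are in the left bin. Next I'll locate the stand by depth.

```bash
cat > h.py <<'E'
from plant import manip
import numpy as np,cv2
def cloud(n,d):
    c=manip.get_calibration(n);K=c["intrinsics"];T=c["pose"]
    v,u=np.indices(d.shape)
    P=np.stack([(u-K[0,2])/K[0,0]*d,-(v-K[1,2])/K[1,1]*d,-d],-1)
    return P@T[:3,:3].T+T[:3,3]
E
python3 - <<'E'
from h import *
for n in ["top","scene"]:
    d=np.load(f"{n}_d0.npy");W=cloud(n,d)
    m=(d>0)&(W[...,0]>250)&(W[...,0]<750)&(W[...,1]<-180)&(W[...,1]>-460)
    b=W[m]
    print(n,"bench z",np.median(b[abs(b[:,2])<8,2]))
    bar=b[(b[:,2]>196)&(b[:,2]<225)]
    print("bar n",len(bar),bar.min(0),bar.max(0),bar.mean(0),np.percentile(bar[:,2],[5,50,95]))
    if len(bar)>5:
        top=bar[bar[:,2]>205]; mu=top.mean(0);_,_,V=np.linalg.svd(top[:,:2]-mu[:2]);print(mu,V[0],np.arctan2(V[0,1],V[0,0]))
        t=(top[:,:2]-mu[:2])@V[0];print("extent",t.min(),t.max())
    r=b[(b[:,2]>10)&(b[:,2]<45)]
    print("tray rect",cv2.minAreaRect(r[:,:2].astype(np.float32)))
    hi=b[(b[:,2]>8)]
    print("hi rect",cv2.minAreaRect(hi[:,:2].astype(np.float32)))
E
```

```text
top bench z -0.10205790986702823
bar n 423 [ 591.36565604 -325.8208076   196.39108025] [ 608.5658437  -224.70352918  217.40094822] [ 599.5725091  -275.22390562  212.91815049] [208.66980009 213.48930568 216.23894026]
[ 599.69774586 -275.03089749  213.36069814] [-0.08000677 -0.99679432] -1.6508886984558853
extent -50.64976189053103 51.08939815404331
tray rect ((558.587158203125, -301.72442626953125), (181.7587127685547, 433.00897216796875), 66.71400451660156)
hi rect ((558.7928466796875, -301.38507080078125), (198.28602600097656, 434.3907165527344), 64.1789321899414)
scene bench z 1.2525304095072443
bar n 424 [ 592.15444613 -327.62015892  196.17368858] [ 609.41169019 -225.15347831  217.45867508] [ 598.97191952 -278.92982477  211.50926182] [200.03455257 213.0719271  216.26229049]
[ 599.04994027 -278.83966683  212.9219124 ] [0.07973208 0.99681633] 1.4909795231920995
extent -48.7149217038631 53.90429059060316
tray rect ((557.5420532226562, -305.2939147949219), (182.0887451171875, 434.3375549316406), 65.92237091064453)
hi rect ((557.649658203125, -305.0277404785156), (187.41329956054688, 434.75079345703125), 65.14472198486328)
```

```bash
cat >> h.py <<'E'
from scipy.spatial.transform import Rotation as R
def rel(pos0,q0,wps):
    """wps: list of (x,y,z,yaw of tool x rad)"""
    R0=R.from_quat(q0)
    for x,y,z,a in wps:
        t=R0.inv().apply(np.array([x,y,z])-pos0)/10
        Rt=R.from_matrix(np.array([[np.cos(a),np.sin(a),0],[np.sin(a),-np.cos(a),0],[0,0,-1]]))
        print(np.round(t,2),np.round((R0.inv()*Rt).as_rotvec(degrees=True),1))
E
python3 - <<'E'
from h import *
s=manip.sense()
print(np.degrees(R.from_quat(s["eef_rot"]).as_matrix()[:2,0].dot([1,1j])) if 0 else R.from_quat(s["eef_rot"]).as_matrix().round(4))
rel(s["tool_pos"],s["eef_rot"],[(165,524,320,1.265),(330,220,320,0.6),(445,10,320,0.2),(599.7,-275.5,320,-.08)])
E
```

```text
[[ 3.010e-01  9.536e-01  0.000e+00]
 [ 9.536e-01 -3.010e-01  1.000e-04]
 [ 1.000e-04  0.000e+00 -1.000e+00]]
[-0.06 -0.04 -7.16] [ 0. -0.  0.]
[-24.09  24.85  -7.17] [-0.  -0.  38.1]
[-40.65  42.13  -7.17] [-0. -0. 61.]
[-63.22  65.48  -7.17] [-0.  -0.  77.1]
```

Emit:
move_arm(
  rows=[0, 0, -5, 0, 0, 0, 2, -3, 3, -7.2, 0, 0, 5, 2, -24.1, 24.9, -7.2, 0, 0, 38, 2, -24.1, 24.9, -7.2, 0, 0, 38, 2, -24.1, 24.9, -7.2, 0, 0, 38, 2, -24.1, 24.9, -7.2, 0, 0, 38, 2, -24.1, 24.9, -7.2, 0, 0, 38, 2, -24.1, 24.9, -7.2, 0, 0, 38, 2],
)

```text
clock: 1.4
tool_pos: [328.9, 221.5, 320.7]
eef_rot: [0.955, 0.297, 0.001, -0.0]
wrist_force: [0.4, -0.1, 0.7]
finger_gap: 19.7
```

```bash
python3 - <<'E'
from h import *
s=manip.sense();print(s["tool_pos"],s["finger_gap"])
rel(s["tool_pos"],s["eef_rot"],[(330,220,320,0.6),(445,10,320,0.2),(599.7,-275.5,320,-.08)])
E
```

```text
[328.91836681 221.53203841 320.68687853] 19.67112534342337
[0.   0.19 0.07] [ 0.  -0.1  0.1]
[-2.42 24.01  0.07] [-0.  -0.1 23.1]
[-5.85 56.3   0.07] [-0.  -0.1 39.1]
```

Emit:
move_arm(
  rows=[-5.9, 56.3, 0, 0, 0, 39, 2, -5.9, 56.3, 0, 0, 0, 39, 2, -5.9, 56.3, 0, 0, 0, 39, 2, -5.9, 56.3, 0, 0, 0, 39, 2, -5.9, 56.3, 0, 0, 0, 39, 2, -5.9, 56.3, 0, 0, 0, 39, 2, -5.9, 56.3, 0, 0, 0, 39, 2, -5.9, 56.3, 0, 0, 0, 39, 2],
)

```text
clock: 2.2
tool_pos: [520.0, -130.3, 320.5]
eef_rot: [0.999, -0.04, 0.0, -0.0]
wrist_force: [0.8, 1.4, 0.4]
finger_gap: 19.6
```

```bash
python3 - <<'E'
from h import *
s=manip.sense();print(s["tool_pos"],s["finger_gap"])
rel(s["tool_pos"],s["eef_rot"],[(599.7,-275.5,320,-.08)])
E
```

```text
[ 519.96253951 -130.32278842  320.51560295] 19.644763771645415
[ 9.1  13.84  0.06] [-0. -0.  0.]
```

Emit:
move_arm(
  rows=[0, 0, 0, 0, 0, 0, 2, 0, 0, 0, 0, 0, 0, 2],
)

```text
clock: 2.4
tool_pos: [519.4, -129.0, 319.4]
eef_rot: [0.999, -0.04, -0.001, -0.001]
wrist_force: [0.6, 1.1, 0.9]
finger_gap: 20.1
```

```bash
python3 - <<'E'
from h import *
s=manip.sense();print(s["tool_pos"],s["finger_gap"])
rel(s["tool_pos"],s["eef_rot"],[(599.7,-275.5,320,-.08)])
E
```

```text
[ 519.40701254 -129.02388669  319.36974557] 20.06640870402215
[ 9.19 13.95 -0.1 ] [-0.1  0.1 -0.1]
```

Emit:
move_arm(
  rows=[9.2, 14.0, 0, 0, 0, 0, 2.6, 9.2, 14.0, 0, 0, 0, 0, 2.6, 9.2, 14.0, 0, 0, 0, 0, 2.6, 9.2, 14.0, 0, 0, 0, 0, 2.6, 9.2, 14.0, 6.0, 0, 0, 0, 2.6, 9.2, 14.0, 6.0, 0, 0, 0, 2.6, 9.2, 14.0, 6.0, 0, 0, 0, 2.6],
)

```text
clock: 3.1
tool_pos: [598.9, -272.7, 257.3]
eef_rot: [0.999, -0.038, -0.003, -0.002]
wrist_force: [0.4, -0.2, 0.6]
finger_gap: 25.7
```

```bash
python3 - <<'E'
from h import *
s=manip.sense();print(s["tool_pos"],s["finger_gap"])
rel(s["tool_pos"],s["eef_rot"],[(599.7,-275.5,212,-.08)])
for n in ["wrist","scene","top"]:
    p,d=manip.snapshot(n);cv2.imwrite(f"pics/{n}1.png",p)
    if n=="wrist": c=manip.get_calibration(n)
a=cv2.imread("pics/scene1.png")[90:320,200:420]
b=cv2.imread("pics/wrist1.png")
cv2.imwrite("pics/m1.png",np.hstack([cv2.resize(a,(360,376)),cv2.resize(b,(430,376))]))
E
```

```text
[ 598.87958484 -272.70424846  257.27724493] 25.669366663546985
[0.13 0.29 4.53] [-0.2  0.4  0.2]
```

View pics/m1.png

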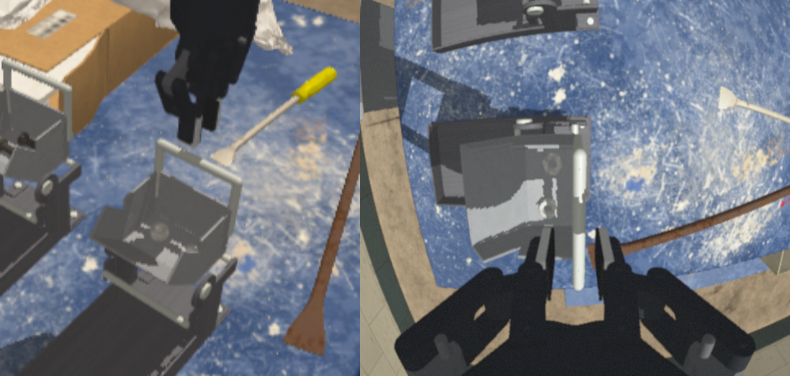

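The wrist picture (right) shows the bar at column 578, between the fingertips at about 550 and 600. I'll descend around it.

Emit:
move_arm(
  rows=[0.1, 0.2, 2.5, 0, 0, 0, 2.6, 0.1, 0.2, 4.7, 0, 0, 0, 2.6, 0.1, 0.2, 4.7, 0, 0, 0, 2.6, 0.1, 0.2, 4.7, 0, 0, 0, 2],
)

```text
clock: 3.65
tool_pos: [601.6, -277.1, 215.8]
eef_rot: [0.999, -0.039, 0.001, 0.001]
wrist_force: [0.2, -0.6, -0.2]
finger_gap: 20.2
```

```bash
python3 - <<'E'
from h import *
s=manip.sense();print(s["tool_pos"],s["finger_gap"],s["wrist_force"])
for n in ["wrist","scene"]:
    p,d=manip.snapshot(n);cv2.imwrite(f"pics/{n}2.png",p)
a=cv2.imread("pics/scene2.png")[90:320,200:420]
b=cv2.imread("pics/wrist2.png")
cv2.imwrite("pics/m2.png",np.hstack([cv2.resize(a,(360,376)),cv2.resize(b,(430,376))]))
s=manip.sense();p0=s["tool_pos"];print(p0)
O=np.array([540,-271.]);ex=np.array([.9968,-.08])
wps=[]
for t in np.arange(0,1.75,.1):
    xx=60*np.cos(t)-100*np.sin(t);z=110+60*np.sin(t)+100*np.cos(t)
    wps.append((*(O+ex*(xx)),z+0,-.08))
M=R.from_quat(s["eef_rot"])
w=np.array([x[:3] for x in wps]); w=w-w[0]
for t,r in zip(np.arange(0,1.75,.1),w): print(round(t,1),np.round(M.inv().apply(r)/10,2))
E
```

```text
[ 601.56993916 -277.09626039  215.84476491] 20.158292826963258 [ 0.19930413 -0.60948226 -0.15429411]
[ 601.94795768 -277.42548858  216.7215166 ]
0.0 [0. 0. 0.]
0.1 [-1.03 -0.   -0.55]
0.2 [-2.1 -0.  -1. ]
0.3 [-3.22 -0.   -1.34]
0.4 [-4.36 -0.   -1.57]
0.5 [-5.52 -0.   -1.68]
0.6 [-6.69 -0.01 -1.67]
0.7 [-7.85 -0.01 -1.55]
0.8 [-8.99 -0.01 -1.31]
0.9 [-1.01e+01 -1.00e-02 -9.70e-01]
1.0 [-11.17  -0.02  -0.51]
1.1 [-12.19  -0.02   0.06]
1.2 [-13.15  -0.02   0.72]
1.3 [-14.04  -0.02   1.48]
1.4 [-14.85  -0.03   2.32]
1.5 [-15.57  -0.03   3.23]
1.6 [-16.19  -0.03   4.22]
1.7 [-16.72  -0.04   5.26]
```

View pics/m2.png

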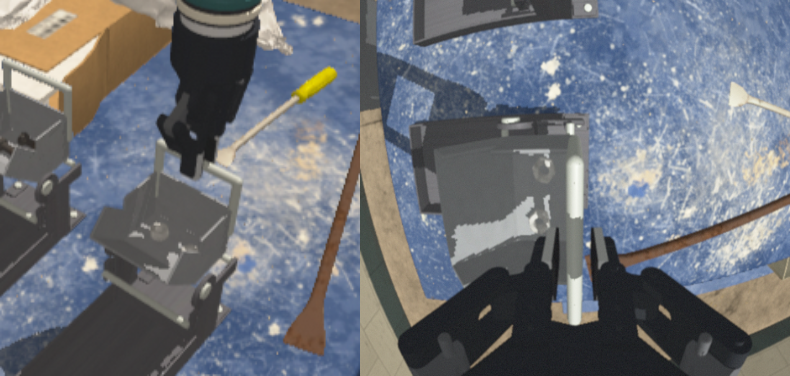

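Emit:
move_arm(
  rows=[0, 0, 0.4, 0, 0, 0, 2, 0, 0, 0.8, 0, 0, 0, 2, -0.7, 0, 0.8, 0, 0, 0, 2, -1.2, 0, 0.5, 0, 0, 0, 2, -1.75, 0, 0.25, 0, 0, 0, 2, -2.3, 0, 0.0, 0, 0, 0, 2, -2.8, 0, -0.2, 0, 0, 0, 2, -2.8, 0, -0.2, 0, 0, 0, 2],
)

```text
clock: 4.55
tool_pos: [572.0, -274.9, 216.0]
eef_rot: [0.999, -0.04, -0.0, 0.0]
wrist_force: [0.4, 0.7, -0.0]
finger_gap: 20.1
```

```bash
cat > look.py <<'E'
from h import *
import sys
k=sys.argv[1]
s=manip.sense();print(s["clock"],s["tool_pos"],s["finger_gap"],s["wrist_force"])
q=(s["tool_pos"][:2]-[540,-271])@np.array([.9968,-.08]);print("stand x",q)
for n in ["wrist","scene"]:
    p,d=manip.snapshot(n);cv2.imwrite(f"pics/{n}{k}.png",p)
a=cv2.imread(f"pics/scene{k}.png")[90:380,150:400]
b=cv2.imread(f"pics/wrist{k}.png")
cv2.imwrite(f"pics/m{k}.png",np.hstack([cv2.resize(a,(400,464),interpolation=cv2.INTER_CUBIC),cv2.resize(b,(400,464))]))
E
python3 look.py 3
```

```text
4.55 [ 572.01386705 -274.87189718  216.01643119] 20.14522912555277 [ 0.44418796  0.72750628 -0.0016286 ]
stand x 32.2211744513633
```

View pics/m3.png

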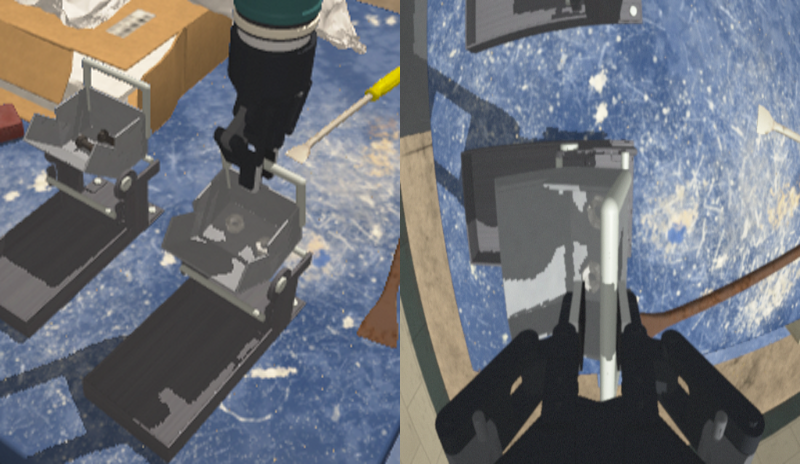

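Emit:
move_arm(
  rows=[-0.85, 0, -0.45, 0, 0, 0, 2, -1.7, 0, -0.65, 0, 0, 0, 2, -2.55, 0, -0.8, 0, 0, 0, 2, -3.4, 0, -0.9, 0, 0, 0, 2, -4.3, 0, -0.9, 0, 0, 0, 2, -5.2, 0, -0.8, 0, 0, 0, 2, -6.05, 0, -0.7, 0, 0, 0, 2, -6.9, 0, -0.5, 0, 0, 0, 2],
)

```text
clock: 5.45
tool_pos: [503.6, -269.3, 220.8]
eef_rot: [0.999, -0.039, 0.0, 0.0]
wrist_force: [2.1, 1.8, 1.0]
finger_gap: 20.1
```

```bash
python3 look.py 4
```

```text
5.45 [ 503.55079328 -269.32861546  220.83277106] 20.09005098425016 [2.12316348 1.8002296  0.96185406]
stand x -36.46628001867329
```

View pics/m4.png

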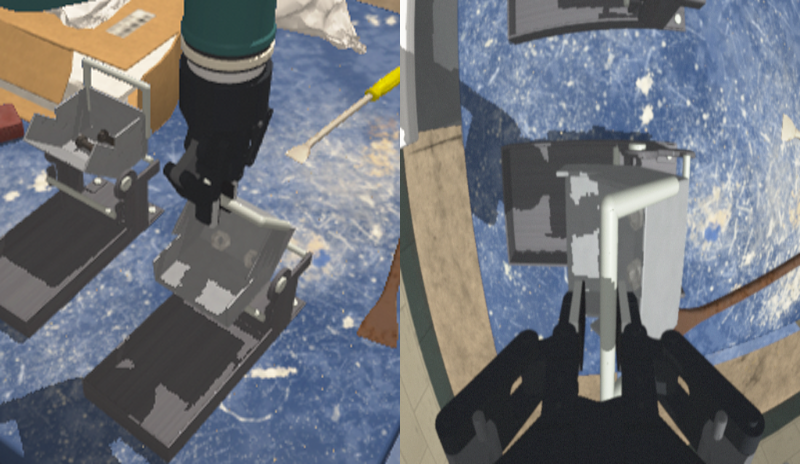

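Emit:
move_arm(
  rows=[-0.85, 0, 0.25, 0, 0, 0, 2, -1.65, 0, 0.55, 0, 0, 0, 2, -2.2, 0, 0.8, 0, 0, 0, 2, -2.7, 0, 1.1, 0, 0, 0, 2, -3.2, 0, 1.35, 0, 0, 0, 2, -3.7, 0, 1.7, 0, 0, 0, 2, -4.15, 0, 2.0, 0, 0, 0, 2, -4.6, 0, 2.4, 0, 0, 0, 2],
)

```text
clock: 6.35
tool_pos: [457.9, -265.8, 195.9]
eef_rot: [0.999, -0.039, -0.0, -0.0]
wrist_force: [1.6, -0.3, 0.7]
finger_gap: 19.9
```

```bash
python3 look.py 5
```

```text
6.35 [ 457.86237728 -265.84445501  195.94349779] 19.903877498111243 [ 1.62899631 -0.25354136  0.65719384]
stand x -82.28722592782786
```

View pics/m5.png

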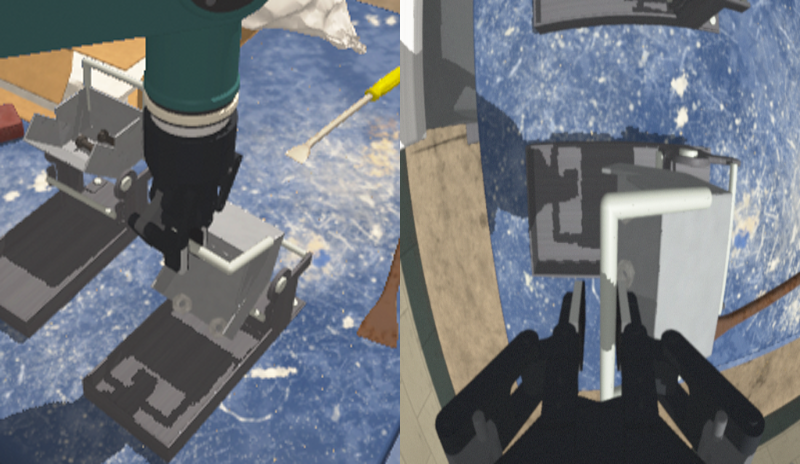

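Emit:
move_arm(
  rows=[-0.45, 0, 0.3, 0, 0, 0, 2, -0.85, 0, 0.7, 0, 0, 0, 2, -1.25, 0, 1.1, 0, 0, 0, 2, -1.6, 0, 1.5, 0, 0, 0, 2, -2.0, 0, 2.0, 0, 0, 0, 2, -2.3, 0, 2.5, 0, 0, 0, 2, -2.6, 0, 3.0, 0, 0, 0, 2, -2.85, 0, 3.5, 0, 0, 0, 2],
)

```text
clock: 7.25
tool_pos: [430.9, -263.5, 161.1]
eef_rot: [0.999, -0.039, 0.002, -0.0]
wrist_force: [6.9, -0.5, -0.9]
finger_gap: 20.0
```

```bash
python3 look.py 6
```

```text
7.25 [ 430.87613519 -263.4824376   161.12049868] 19.95649286541938 [ 6.94684608 -0.49755778 -0.93208564]
stand x -109.37607343700508
```

View pics/m6.png

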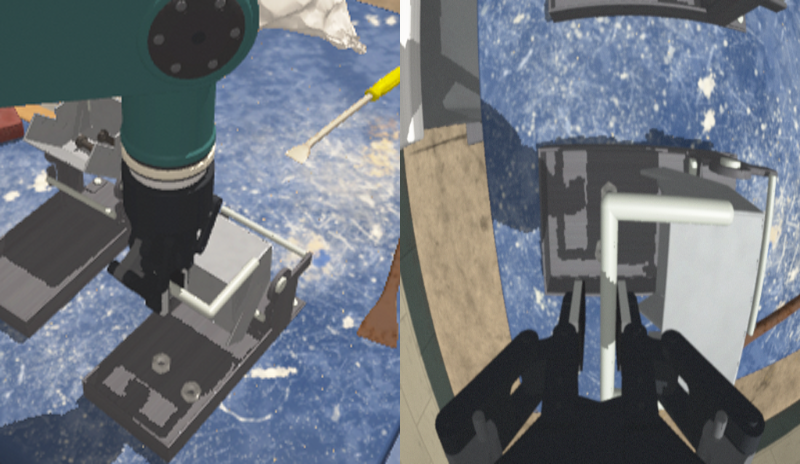

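Both nuts are out and lying in the tray, at (160,362) and (190,388) in the left picture. Next I'll press the bin gently onto its stop.

Emit:
move_arm(
  rows=[-0.2, 0, 0.3, 0, 0, 0, 2, -0.3, 0, 0.6, 0, 0, 0, 2, -0.4, 0, 0.6, 0, 0, 0, 2, -0.5, 0, 0.6, 0, 0, 0, 2],
)

```text
clock: 7.75
tool_pos: [429.5, -263.8, 157.4]
eef_rot: [0.999, -0.039, 0.007, 0.001]
wrist_force: [15.5, -0.2, -1.6]
finger_gap: 20.0
```

```bash
python3 look.py 7
```

```text
7.75 [ 429.52642739 -263.80014455  157.37586719] 19.95315959376003 [15.50809144 -0.16992691 -1.57680308]
stand x -110.69604561170469
```

Emit:
move_arm(
  rows=[-0.2, 0, 0, 0, 0, 0, 2, -0.2, 0, 0, 0, 0, 0, 2],
)

```text
clock: 8.05
tool_pos: [429.4, -263.8, 157.4]
eef_rot: [0.999, -0.039, 0.009, 0.002]
wrist_force: [20.0, -1.2, -3.8]
finger_gap: 19.6
```

```bash
python3 look.py 8
```

```text
8.05 [ 429.40399205 -263.81817227  157.42685712] 19.63736077301633 [20.03232783 -1.19193406 -3.79086972]
stand x -110.81664694762638
```

View pics/m8.png

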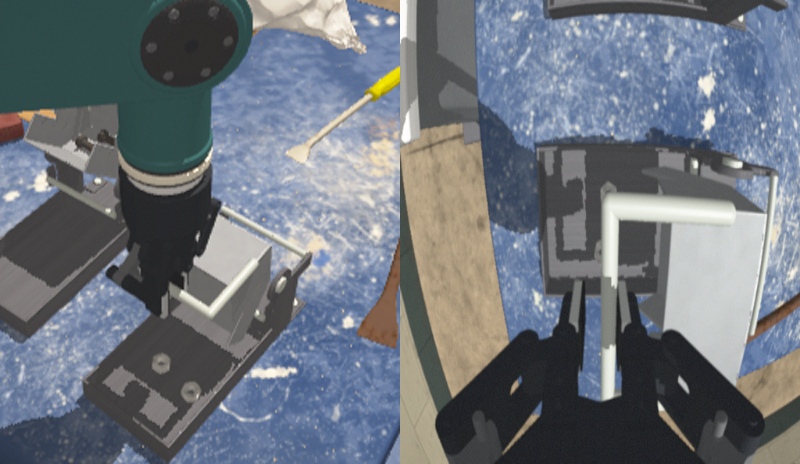

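The force rose to 20 N with no further motion, so the bin is on its stop. I'll recentre the fingers, open them slightly and lift straight out.

Emit:
move_arm(
  rows=[0.5, 0, 0, 0, 0, 0, 2, 1.0, 0, 0, 0, 0, 0, 2, 1.0, 0, 0, 0, 0, 0, 2.3, 1.0, 0, 0, 0, 0, 0, 2.3],
)

```text
clock: 8.55
tool_pos: [432.0, -263.6, 154.6]
eef_rot: [0.999, -0.04, -0.001, -0.0]
wrist_force: [-0.6, 0.2, 0.1]
finger_gap: 22.9
```

```bash
python3 look.py 9
```

```text
8.55 [ 431.96577344 -263.58410219  154.59674668] 22.87635052451779 [-0.57907956  0.22593892  0.07163792]
stand x -108.28178886005402
```

View pics/m9.png

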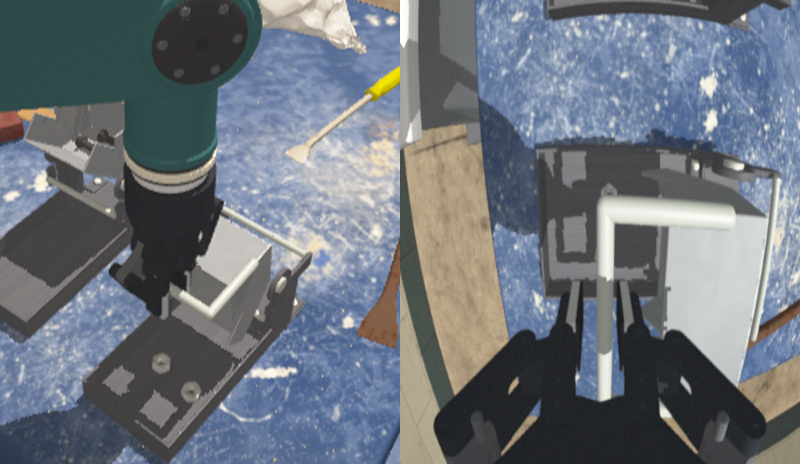

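Emit:
move_arm(
  rows=[0, 0, -1, 0, 0, 0, 2.3, 0, 0, -2, 0, 0, 0, 2.3, 0, 0, -4, 0, 0, 0, 2.3, 0, 0, -8, 0, 0, 0, 2.3, 0, 0, -13, 0, 0, 0, 2.3, -5, 0, -15, 0, 0, 0, 2.3, -10, 0, -15, 0, 0, 0, 2.3, -10, 0, -15, 0, 0, 0, 2.3],
)

```text
clock: 9.45
tool_pos: [330.0, -255.6, 308.4]
eef_rot: [0.999, -0.041, 0.001, 0.002]
wrist_force: [0.8, 0.4, 0.7]
finger_gap: 23.0
```

```bash
python3 look.py 10; python3 - <<'E'
from h import *
p,d=manip.snapshot("top");cv2.imwrite("pics/top10.png",p)
p2,d2=manip.snapshot("scene")
for n,dd in (("top",d),("scene",d2)):
    W=cloud(n,dd);b=W[(dd>0)]
    L=np.c_[(b[:,:2]-[540,-271])@np.array([.9968,-.08]),(b[:,:2]-[540,-271])@np.array([.08,.9968]),b[:,2]]
    r=L[(abs(L[:,1])<40)&(L[:,0]>-125)&(L[:,0]<-90)&(L[:,2]>130)&(L[:,2]<185)]
    print(n,len(r),r.mean(0) if len(r) else 0, r[:,2].max() if len(r) else 0)
E
```

```text
9.45 [ 329.96916009 -255.57928477  308.4306294 ] 23.012296110659907 [0.75546293 0.3671361  0.68540292]
stand x -210.5923984374779
top 316 [-1.06195596e+02  7.10567655e-02  1.60094338e+02] 165.08473450927102
scene 323 [-106.73472996   -0.79012087  160.48385099] 164.48664436505214
```

View pics/m10.png

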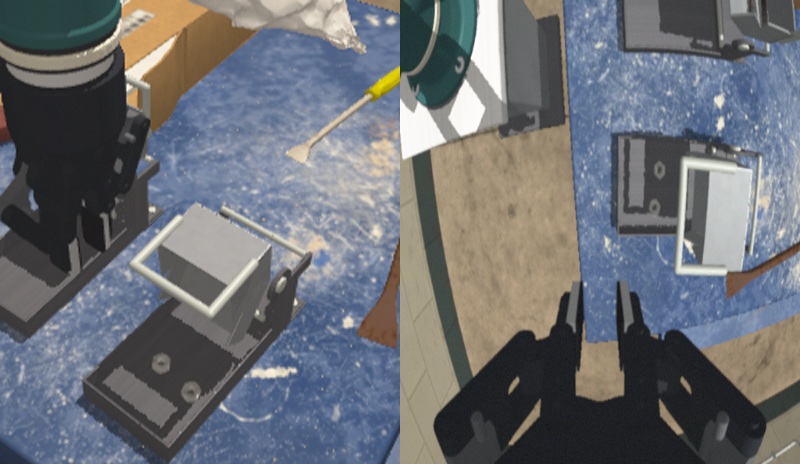

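View pics/top10.png

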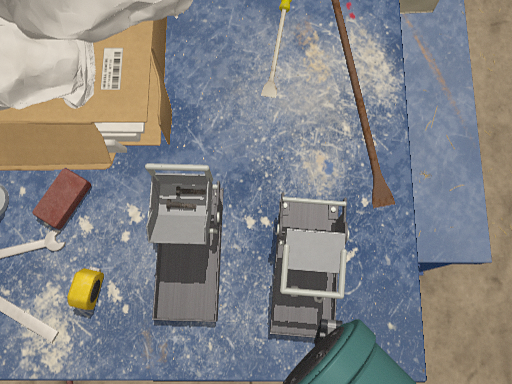

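```bash
python3 -c "
from plant import manip
print(manip.job_done())"
```

```text
the job is handed in; nothing more can be done
None
```

The nut bin is tipped forward to its stop, both nuts are in the catch tray, and I've handed the job in at about 10 s of the 38 s allowed.

I closed the fingers loosely around the nut bin's grab bar and drew it along its arc. At the end I pressed until the force rose from 15 to 20 N with no further motion, which showed the bin was on its stop. I then opened the fingers slightly and lifted straight off.

**Last checks:**
- **Tilt:** after release, depth from both fixed cameras puts the bar at about x = -106.5 mm, z = 157 mm in the stand's frame. The stop position is (-107, 157).
- **Nuts:** the last scene and wrist pictures show both nuts lying in the tray.
- **Bolt bin:** it looks the same in the top view before and after, with the bolts still inside.
- **Contact:** the wrist force was about 1 N with the gripper clear, and the highest reading I took was about 20 N.

None of the checks failed or disagreed.

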